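Spice jars back into the rack, row reversed

ROBOT

A 6-joint arm with a two-finger parallel gripper is mounted at the origin on the work surface. World frame = base frame: x ahead of the robot, y to its left, z up, the work surface at z = 0. Lengths are in mm, angles in rad, forces in N, time in s.
With the tool pointing down it reaches from about 250 to 775 mm from the base axis. Payload 4 kg.
Tool frame: the origin (TCP) lies on the centre line of the jaws, within the pads' length; the fingertips stand 17 mm ahead of it and the grasp point (between the pads) lies 2 mm behind it (tips_ahead is the distance from the TCP to the fingertips, in mm); z points along the fingers, y is the direction in which the jaws open and shut (so a half turn about z gives the same grasp; the last joint's range is limited). The gripper opens to 85 mm and grips with 20 to 120 N. Pads are 22 mm wide; open, the fingers measure 114 mm over their backs; the gripper's body (76 mm by 85 mm) begins 54 mm behind the grasp point. The pads swing forward as they close: fully open they stand 13 mm farther back than shut.
Start: joints at [1.193, 0.087, 1.371, -0, 1.684, -0.103], TCP at [149.253, 529.377, 248.341] pointing down, gripper open.
Joint ranges: [-3.1, 3.1], [-0.76, 2.03], [0.27, 2.55], [-1.08, 4.22], [0.17, 2.65], [-2.57, 2.57]. Speed limits (rad/s): [2.79, 2.79, 3.14, 3.14, 3.14, 3.14].

INTERFACE

Orientations are given as [roll, pitch, yaw] about the fixed x, y, z axes, in that order (R = Rz(yaw) Ry(pitch) Rx(roll)).
In Python, from rig import * gives the robot as it stands.
- The arm moves only by the tool drive_tool, never from a script. Its argument "rows" is a list that holds one entry, the list of rows, each a list of 7 numbers: the opening, from 0 (shut) to 1 (fully open), then the shift along the tool's x, y, z in cm, then the turn, a rotation vector about the tool's x, y, z in degrees. In form: [[[gripper, x, y, z, wx, wy, wz], ...]]. A call has 1 to 20 rows; each row is the pose to reach, as a shift and turn from the pose measured when the call began, along the tool's axes at that moment; what a row does not reach only later rows make up. A row lasts 1/10 s, in which the tool goes at most 50 mm and 8.59 degrees, less where a joint would pass 70% of its speed; a pose out of reach is approached as far as the arm can. A call with a gripper value outside its range is refused whole. The fingers move at their own pace and stop on an object; the grip force is fixed at half the most. Time passes only in rows, so rows that repeat a pose let the fingers close. It gives the time, the measured TCP pose, the force and the opening at its end, in the units of the state.
- get_obs(): the state, without advancing time (a new reading comes with each control period).
- grab_frame(name): name is "scene" or "side" or "wrist"; returns a dict with "img" (400x640x3 uint8, blue, green, red), "intrinsics" (3x3 intrinsics, pixels), "cam_to_world" (4x4, takes a point from camera to world coordinates); the wrist camera has in their place "tool_from_camera" (4x4, takes a point from camera to tool coordinates, whose origin is the TCP and whose axes are the flange's). Camera axes: x right, y down, z forward; pixel columns grow to the right and rows downward; lengths in mm; the calibration is good to about 2 mm. A picture is of the moment at which its call begins: read the wrist's pose just before it. There is no depth.
- hand_in(): hands the job in, once; it reports no verdict.
The state is a dict: "t": time; "qpos": joint angles; "joint_velocities": joint speeds; "joint_torque": joint torques, N m; "tcp_pos": TCP position; "tool_rot": TCP orientation; "contact_force": force on the tool from outside, world axes, zero at the start; "torque": the same for the moment, N m; "finger_gap": opening from 0.0 (shut) to 1.0 (fully open).
Only numpy, scipy, OpenCV 4.12 (cv2) and the standard library are available. Lean on these libraries where they do the work, as an engineer would, in place of code of your own. Each camera call takes 0.05 s, during which the arm holds its last target. There are 200 camera calls.

TASK

Move the four spice jars from the steel tray into the wooden rack, one upright in each compartment, with their order reversed: the jar that stands nearest the tray's black handle goes into the compartment farthest from the rack's black handle, the next one beside it, and so on, so that the jar farthest from the tray's handle ends up next to the rack's handle. The jars are glass: set them down rather than dropping them, and leave the mug, the canister and the pepper mill where they are.

Things in the scene. Friction and masses are not known exactly. Their poses are not given: they have to be found in the camera images.
- red_jar: loose round glass spice jar of dark red paprika with a red lid, upright: 44 mm diameter all the way up, 92 mm tall (lid the top 21 mm), about 0.18 kg. Origin: centre of its underside; z up along the jar. Grip it from above across its diameter.
- yellow_jar: loose round glass spice jar of ochre turmeric with a yellow lid, upright: 44 mm diameter all the way up, 92 mm tall (lid the top 21 mm), about 0.18 kg. Origin: centre of its underside; z up along the jar. Grip it from above across its diameter.
- green_jar: loose round glass spice jar of grey-green herbs with a green lid, upright: 44 mm diameter all the way up, 92 mm tall (lid the top 21 mm), about 0.18 kg. Origin: centre of its underside; z up along the jar. Grip it from above across its diameter.
- blue_jar: loose round glass spice jar of black pepper with a blue lid, upright: 44 mm diameter all the way up, 92 mm tall (lid the top 21 mm), about 0.18 kg. Origin: centre of its underside; z up along the jar. Grip it from above across its diameter.
- red_coaster: red flat round coaster fixed on the tray, 62 mm diameter, 3 mm thick; the jar with the red lid stands on it at the start. Origin: centre of its underside; axes parallel to the tray's.
- yellow_coaster: yellow flat round coaster fixed on the tray, 62 mm diameter, 3 mm thick; the jar with the yellow lid stands on it at the start. Origin: centre of its underside; axes parallel to the tray's.
- green_coaster: green flat round coaster fixed on the tray, 62 mm diameter, 3 mm thick; the jar with the green lid stands on it at the start. Origin: centre of its underside; axes parallel to the tray's.
- blue_coaster: blue flat round coaster fixed on the tray, 62 mm diameter, 3 mm thick; the jar with the blue lid stands on it at the start. Origin: centre of its underside; axes parallel to the tray's.
- tray: steel tray, fixed, 78 mm (x) by 306 mm (y), floor 4 mm thick, rim 12 mm high; four coasters lie along it in a row, centres at y = -111, -37, 37 and 111 mm, x = 0, in random colour order, their tops 7 mm above the counter. Black bow handle at its +y end, reaching to y = 187 mm. Origin: centre of the underside; x across, y along the row, z up.
- rack: wooden spice rack, fixed, empty, 80 mm (x) by 302 mm (y), 26 mm high, open on top, with four square compartments 68 by 68 mm in a row, centres at y = -111, -37, 37 and 111 mm, x = 0; walls 6 mm, inner floor 6 mm above the counter. Black bow handle at its +y end, reaching to y = 185 mm. Origin: centre of the underside; x across, y along the row, z up.
- mug: bystander: blue mug, 82 mm diameter, 92 mm tall, loose. Origin: centre of its underside. Leave alone.
- canister: bystander: black canister with wooden lid, 92 mm diameter, 119 mm tall, loose. Origin: centre of its underside. Leave alone.
- mill: bystander: dark wooden pepper mill, 56 mm diameter, 158 mm tall, loose. Origin: centre of its underside. Leave alone.

How it is judged:
By the outcome, as a careful person would: the job done as asked, in the order asked, and still so for the second after the job is handed in, with the robot touching nothing.
It also fails if it takes over 93 s, if anything falls off the work surface, if the arm or the gripper's body presses on something with over 40 N, if the wrist force passes 120 N, or if a joint passes its speed limit or range.

## Working session

There is one attempt and no reset: what is moved stays moved. The work goes in short steps, Python scripts to look and compute and a tool call to move; the robot and the scene stay as the last step left them, time stands still between calls to the robot, and variables do not carry over. Pictures are saved under pics/ and viewed, about 12 in all and at most 16, crops included, and the job is handed in when it is done.

Besides the shell and the picture viewer there is one more tool, called after "Request:" in YAML: its name, and indented under it one key for each argument. drive_tool: Moves the arm, as the interface text tells. Its arguments: {"type":"object","properties":{"rows":{"type":"array","items":{"type":"array","items":{"type":"array","items":{"type":"number"}}}}},"required":["rows"]}

```bash
mkdir -p pics
python3 - <<'E'
from rig import *
import cv2,numpy as np
np.set_printoptions(precision=3,suppress=True)
o=get_obs();print(o)
for n in("scene","side"):
    f=grab_frame(n);cv2.imwrite(f"pics/{n}0.png",f["img"]);print(f["intrinsics"],f["cam_to_world"])
f=grab_frame("wrist");print(f["tool_from_camera"])
E
```

```text
{'t': 0.0, 'qpos': array([ 1.193,  0.088,  1.372, -0.   ,  1.684, -0.103]), 'joint_velocities': array([ 0.002, -0.001,  0.001,  0.001,  0.   , -0.   ]), 'joint_torque': array([  0.   , -35.185, -31.328,  -0.   ,   0.011,   0.   ]), 'tcp_pos': array([149.071, 528.926, 247.125]), 'tool_rot': array([-3.139, -0.   ,  2.867]), 'contact_force': array([0.606, 0.34 , 0.552]), 'torque': array([-0.037,  0.004,  0.08 ]), 'finger_gap': 1.0089181328103418}
[[422.846   0.    317.616]
 [  0.    422.846 198.021]
 [  0.      0.      1.   ]] [[  -0.457    0.755   -0.471 1163.712]
 [   0.89     0.388   -0.24   315.525]
 [   0.002   -0.528   -0.849 1144.38 ]
 [   0.       0.       0.       1.   ]]
[[393.286   0.    313.931]
 [  0.    393.286 197.788]
 [  0.      0.      1.   ]] [[ -0.973  -0.179   0.144 390.337]
 [ -0.229   0.708  -0.668 779.224]
 [  0.018  -0.683  -0.73  902.296]
 [  0.      0.      0.      1.   ]]
[[  -0.      -0.958   -0.285   72.819]
 [   1.       0.      -0.       0.343]
 [   0.      -0.285    0.958 -127.241]
 [   0.       0.       0.       1.   ]]
```

View pics/scene0.png

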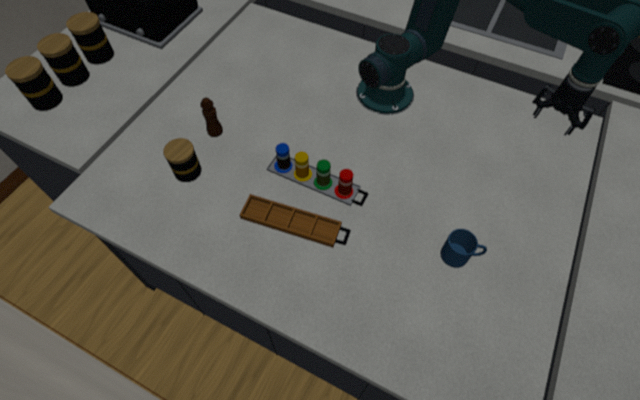

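View pics/side0.png

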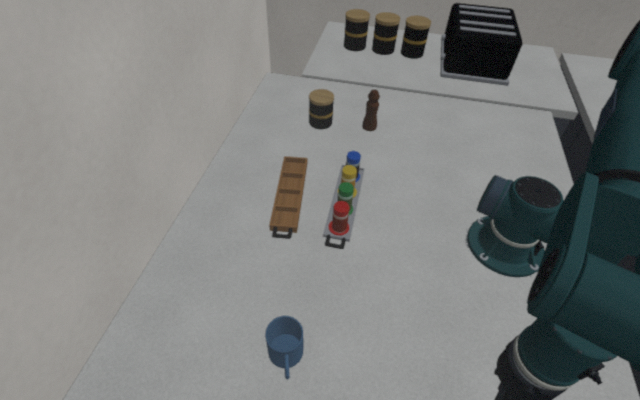

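Scene view: the jars run from the tray handle (365,198) as red (345,183), green (323,173), yellow (302,165), blue (283,157). The rack handle is at (343,236), on the same side as the tray's. So red goes in the compartment farthest from the rack handle and blue goes next to it.

```bash
cat > h.py <<'E'
from rig import *
import cv2,numpy as np
np.set_printoptions(precision=1,suppress=True)
from scipy.spatial.transform import Rotation as R
def pose():
    o=get_obs();T=np.eye(4);T[:3,:3]=R.from_euler('xyz',o["tool_rot"]).as_matrix();T[:3,3]=o["tcp_pos"];return T
def frame(n):
    if n=="wrist":
        T=pose();f=grab_frame(n);f["cam_to_world"]=T@f["tool_from_camera"]
    else: f=grab_frame(n)
    return f
def cast(f,uv,z):
    uv=np.atleast_2d(np.array(uv,float));M=np.array(f["cam_to_world"]);K=np.array(f["intrinsics"])
    d=np.c_[uv,np.ones(len(uv))]@np.linalg.inv(K).T@M[:3,:3].T;c=M[:3,3]
    return c+d*((z-c[2])/d[:,2])[:,None]
def proj(f,p):
    M=np.linalg.inv(f["cam_to_world"]);q=np.atleast_2d(p)@M[:3,:3].T+M[:3,3];q=q@np.array(f["intrinsics"]).T;return q[:,:2]/q[:,2:]
HUE=dict(red=(172,8),yellow=(20,34),green=(45,80),blue=(108,125))
def mask(img,lo,hi,s=130,v=50):
    h=cv2.cvtColor(img,cv2.COLOR_BGR2HSV);H=h[...,0]
    m=((H>=lo)&(H<=hi)) if lo<hi else ((H>=lo)|(H<=hi))
    return (m&(h[...,1]>s)&(h[...,2]>v)).astype(np.uint8)
def biggest(m):
    return max(cv2.findContours(m,cv2.RETR_EXTERNAL,cv2.CHAIN_APPROX_NONE)[0],key=cv2.contourArea)
E
python3 - <<'E'
from h import *
for n in("scene","side"):
    f=frame(n);print(n)
    for c in HUE:
        k=biggest(mask(f["img"],*HUE[c],s=150,v=80));m=cv2.moments(k);uv=(m["m10"]/m["m00"],m["m01"]/m["m00"])
        print(c,cv2.boundingRect(k),m["m00"],cast(f,uv,90)[0])
    g=mask(f["img"],8,18,s=110,v=50)
    if n=="scene": g[:185]=0;g[260:]=0;g[:,:235]=0
    else: g[:150]=0;g[240:]=0;g[:,:265]=0;g[:,320:]=0
    k=biggest(g);r=cv2.minAreaRect(k);print(r,cv2.boundingRect(k));P=cast(f,cv2.boxPoints(r),20);print(P,P.mean(0))
E
```

```text
scene
red (340, 169, 13, 11) 97.5 [463.7  55.1  90. ]
yellow (295, 152, 13, 11) 97.0 [468.1 -97.6  90. ]Traceback (most recent call last):
  File "<stdin>", line 5, in <module>
  File "h.py", line 24, in biggest
    return max(cv2.findContours(m,cv2.RETR_EXTERNAL,cv2.CHAIN_APPROX_NONE)[0],key=cv2.contourArea)
ValueError: max() iterable argument is empty
```

Request:
drive_tool:
  rows:
    - [[1, -50, -41, -7.3, 0, 0, 72.6], [1, -50, -41, -7.3, 0, 0, 72.6], [1, -50, -41, -7.3, 0, 0, 72.6], [1, -50, -41, -7.3, 0, 0, 72.6], [1, -50, -41, -7.3, 0, 0, 72.6], [1, -50, -41, -7.3, 0, 0, 72.6], [1, -50, -41, -7.3, 0, 0, 72.6], [1, -50, -41, -7.3, 0, 0, 72.6], [1, -50, -41, -7.3, 0, 0, 72.6], [1, -50, -41, -7.3, 0, 0, 72.6], [1, -50, -41, -7.3, 0, 0, 72.6], [1, -50, -41, -7.3, 0, 0, 72.6], [1, -50, -41, -7.3, 0, 0, 72.6], [1, -50, -41, -7.3, 0, 0, 72.6], [1, -50, -41, -7.3, 0, 0, 72.6], [1, -50, -41, -7.3, 0, 0, 72.6]]

```text
t: 1.8
tcp_pos: [518.6, -0.3, 320.9]
tool_rot: [-3.14, 0.001, 1.601]
contact_force: [-0.1, 0.2, -0.3]
finger_gap: 1.0
```

Run:
```python
from h import *
f=frame("wrist");cv2.imwrite("pics/w1.png",f["img"]);np.savez("w1.npz",**f);print(f["intrinsics"],get_obs()["qpos"])
```

```text
[[298.3   0.  317.9]
 [  0.  298.3 201.2]
 [  0.    0.    1. ]] [-0.1  0.   1.3 -0.   1.8 -0.1]
```

View pics/w1.png

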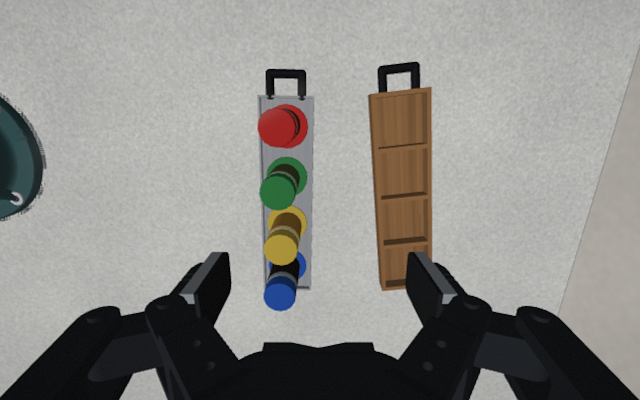

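Wrist view: the lid tops are red (280,128), green (278,190), yellow (281,248) and blue (280,294). The rack's handle end is at (369–431, 92), and both handles are at the top, on the +y side.

Run:
```python
from h import *
f=dict(np.load("w1.npz"));I=f["img"]
for c,(lo,hi) in dict(red=(170,10),yellow=(20,34),green=(55,85),blue=(105,125)).items():
    m=mask(I,lo,hi,s=110,v=60)*255; m[:,:240]=0;m[:,330:]=0
    g=cv2.GaussianBlur(I,(3,3),0)
    C=cv2.HoughCircles(cv2.cvtColor(g,cv2.COLOR_BGR2GRAY) if 0 else m,cv2.HOUGH_GRADIENT_ALT,1,5,param1=100,param2=0.3,minRadius=13,maxRadius=26)
    print(c,None if C is None else [(k,cast(f,k[:2],99)[0]) for k in C[0][:3]])
# tray steel: coasters row -> rack
g=mask(I,5,20,s=70,v=40);g[:80]=0;g[:,:345]=0;g[:,450:]=0
g=cv2.morphologyEx(g,cv2.MORPH_CLOSE,np.ones((7,7),np.uint8))
k=biggest(g)[:,0];print(cv2.boundingRect(k))
L=[];Rr=[]
for v in range(100,245,3):
    u=k[k[:,1]==v,0];L.append((u.min()-.5,v));Rr.append((u.max()+.5,v))
L=cast(f,L,0);Rr=cast(f,Rr,26)
for E in(L,Rr):
    p=np.polyfit(E[:,1],E[:,0],1);print("x = %.4f y + %.1f"%tuple(p))
T=cast(f,[(u,k[k[:,0]==u,1].min()-.5) for u in range(374,428,3)],26);print("top",T[[0,-1]],T.mean(0),np.polyfit(T[:,0],T[:,1],1))
```

```text
red [(array([281. , 126. ,  22.3], dtype=float32), array([474.6,  56.3,  99. ]))]
yellow [(array([281. , 246. ,  17.8], dtype=float32), array([473.7, -92.7,  99. ])), (array([288. , 227. ,  18.6], dtype=float32), array([482.6, -66.4,  99. ]))]
green [(array([279. , 190. ,  17.7], dtype=float32), array([471.7, -18.8,  99. ])), (array([286. , 178. ,  19.4], dtype=float32), array([480.2,  -3.8,  99. ]))]
blue [(array([282. , 291. ,  16.9], dtype=float32), array([ 474.7, -158.7,   99. ]))]
(368, 87, 64, 204)
x = -0.1425 y + 599.9
x = -0.1455 y + 680.2
top [[589.9  98.7  26. ]
 [656.8 108.1  26. ]] [623.4 104.3  26. ] [ 0.1 20. ]
```

Request:
drive_tool:
  rows:
    - [[1, 5.6, -4.3, 12, 0, 0, 0], [1, 5.6, -4.3, 12, 0, 0, 0], [1, 5.6, -4.3, 12, 0, 0, 0], [1, 5.6, -4.3, 12, 0, 0, 0], [1, 5.6, -4.3, 12, 0, 0, 0]]

```text
t: 2.35
tcp_pos: [473.3, 55.6, 201.5]
tool_rot: [-3.141, 0.001, 1.604]
contact_force: [-0.3, -0.3, 0.2]
finger_gap: 1.0
```

Run:
```python
from h import *
f=frame("wrist");cv2.imwrite("pics/w2.png",f["img"]);np.savez("w2.npz",**f);print(pose()[:3,3],proj(f,[[474,55,99],[474,-18.8,99],[474,-92,99],[630.7,65,6],[641,-8,6],[652,-82,6]]))
```

```text
[474.9  55.1 203.6] [[319.  207.1]
 [316.2 287. ]
 [313.7 354.4]
 [461.1 177.2]
 [459.2 238.5]
 [457.9 293.6]]
```

View pics/w2.png

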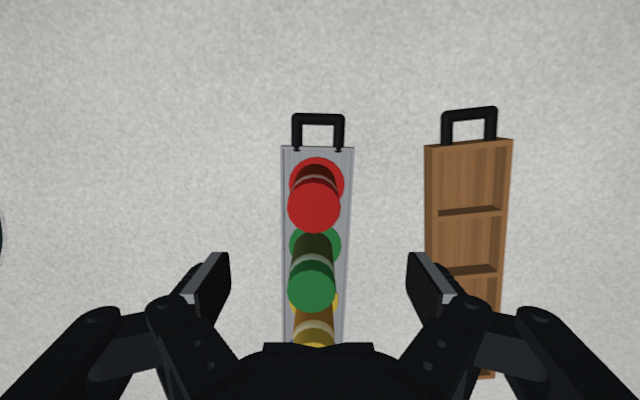

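Red lid is at (314,206) and green at (311,286), about 4 mm to −x of my estimate. The predicted compartment centres (461,177) and (459,238) fit the picture. I'll descend on red.

Request:
drive_tool:
  rows:
    - [[1, 0, -0.4, 4, 0, 0, 0], [1, 0, -0.4, 8, 0, 0, 0], [1, 0, -0.4, 11, 0, 0, 0], [1, 0, -0.4, 13, 0, 0, 0], [1, 0, -0.4, 13, 0, 0, 0], [1, 0, -0.4, 13, 0, 0, 0], [0, 0, -0.4, 13, 0, 0, 0], [0, 0, -0.4, 13, 0, 0, 0], [0, 0, -0.4, 13, 0, 0, 0], [0, 0, -0.4, 13, 0, 0, 0], [0, 0, -0.4, 13, 0, 0, 0], [0, 0, -0.4, 13, 0, 0, 0], [0, 0, -0.4, 13, 0, 0, 0], [0, 0, -0.4, 13, 0, 0, 0]]

```text
t: 3.8
tcp_pos: [472.2, 54.8, 75.1]
tool_rot: [3.135, 0.002, 1.603]
contact_force: [-1.6, -0.7, 6.3]
finger_gap: 0.502
```

Request:
drive_tool:
  rows:
    - [[0, 0, 0, -2, 0, 0, 0], [0, 0, 0, -5, 0, 0, 0], [0, 0, 0, -9, 0, 0, 0], [0, 0, 0, -13, 0, 0, 0], [0, 0, 0, -13, 0, 0, 0], [0, -3, 2.5, -13, 0, 0, 0], [0, -7, 6, -13, 0, 0, 0], [0, -10.5, 9, -13, 0, 0, 0], [0, -14, 12, -13, 0, 0, 0], [0, -17.5, 15, -13, 0, 0, 0], [0, -20, 17, -13, 0, 0, 0], [0, -21.6, 18.3, -13, 0, 0, 0], [0, -21.6, 18.3, -13, 0, 0, 0], [0, -21.6, 18.3, -10, 0, 0, 0], [0, -21.6, 18.3, -7, 0, 0, 0], [0, -21.6, 18.3, -5, 0, 0, 0], [0, -21.6, 18.3, -5, 0, 0, 0], [0, -21.6, 18.3, -5, 0, 0, 0]]

```text
t: 5.6
tcp_pos: [661.1, -154.3, 126.0]
tool_rot: [3.137, 0.001, 1.604]
contact_force: [0.5, -0.9, -1.7]
finger_gap: 0.505
```

Run:
```python
from h import *
f=frame("wrist");print(pose()[:3,3],get_obs()["contact_force"],get_obs()["finger_gap"])
U=np.array([-.1426,.99]);c=np.array([646.5,-45])
for s in(-111,-37,37):
    q=np.r_[c+s*U,6];p=proj(f,q)[0];print(s,p);cv2.drawMarker(f["img"],tuple(int(x) for x in p),(255,0,255),0,10)
cv2.imwrite("pics/w3.png",f["img"])
```

```text
[ 662.  -154.7  127.8] [ 0.6  0.  -1.2] 0.5060356657480218
-111 [318.8 201. ]
-37 [308.7 112.2]
37 [296.5   6. ]
```

View pics/w3.png

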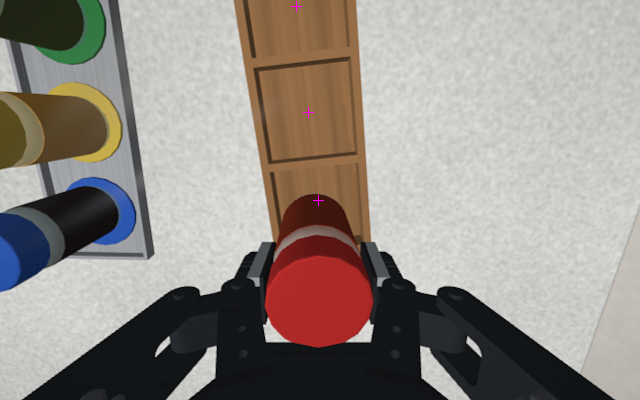

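The compartment centre matches its marker at (309,112), and the jar hangs upright over the end compartment. I'll lower it.

Request:
drive_tool:
  rows:
    - [[0, 0, 0, 2, 0, 0, 0], [0, 0, 0, 3.5, 0, 0, 0], [0, 0, 0, 4.3, 0, 0, 0], [0, 0, 0, 4.7, 0, 0, 0], [0, 0, 0, 4.9, 0, 0, 0], [0, 0, 0, 5, 0, 0, 0], [0, 0, 0, 5, 0, 0, 0]]

```text
t: 6.35
tcp_pos: [662.7, -154.9, 78.3]
tool_rot: [3.133, 0.002, 1.604]
contact_force: [0.9, 0.1, -1.3]
finger_gap: 0.504
```

Request:
drive_tool:
  rows:
    - [[0, 0, 0, 0.1, 0, 0, 0], [0, 0, 0, 0.2, 0, 0, 0], [0, 0, 0, 0.2, 0, 0, 0], [0, 0, 0, 0.2, 0, 0, 0]]

```text
t: 6.75
tcp_pos: [662.7, -154.9, 76.3]
tool_rot: [3.133, 0.002, 1.604]
contact_force: [0.3, -0.7, -1.1]
finger_gap: 0.502
```

Request:
drive_tool:
  rows:
    - [[0, 0, 0, 0.1, 0, 0, 0], [0, 0, 0, 0.2, 0, 0, 0], [0, 0, 0, 0.2, 0, 0, 0], [0, 0, 0, 0.2, 0, 0, 0]]

```text
t: 7.15
tcp_pos: [662.7, -154.9, 74.3]
tool_rot: [3.133, 0.002, 1.604]
contact_force: [-0.7, 0.2, -1.1]
finger_gap: 0.503
```

Request:
drive_tool:
  rows:
    - [[0, 0, 0, 0.1, 0, 0, 0], [0, 0, 0, 0.2, 0, 0, 0], [0, 0, 0, 0.2, 0, 0, 0], [0, 0, 0, 0.2, 0, 0, 0]]

```text
t: 7.55
tcp_pos: [662.8, -155.0, 74.2]
tool_rot: [3.132, 0.003, 1.604]
contact_force: [-2.6, 0.7, 5.9]
finger_gap: 0.508
```

Request:
drive_tool:
  rows:
    - [[1, 0, 0, 0, 0, 0, 0], [1, 0, 0, 0, 0, 0, 0], [1, 0, 0, 0, 0, 0, 0], [1, 0, 0, 0, 0, 0, 0], [1, 0, 0, 0, 0, 0, 0], [1, 0, 0, -3, 0, 0, 0], [1, 0, 0, -8, 0, 0, 0], [1, 0, 0, -13, 0, 0, 0], [1, 3.5, -4.5, -13, 0, 0, 0], [1, 7, -9, -13, 0, 0, 0], [1, 10, -13, -13, 0, 0, 0], [1, 14.2, -18.8, -13, 0, 0, 0], [1, 14.2, -18.8, -13, 0, 0, 0], [1, 14.2, -18.8, -13, 0, 0, 0], [1, 14.2, -18.8, -13, 0, 0, 0]]

```text
t: 9.05
tcp_pos: [469.0, -18.7, 202.5]
tool_rot: [3.131, 0.003, 1.604]
contact_force: [0.3, 0.2, 0.3]
finger_gap: 1.001
```

Run:
```python
from h import *
f=frame("wrist");print(pose()[:3,3],proj(f,[[470,-19,99],[470,-93,99]]));cv2.imwrite("pics/w4.png",f["img"])
s=frame("scene");cv2.imwrite("pics/s4.png",cv2.resize(s["img"][120:270,180:420],None,fx=3,fy=3))
```

```text
[469.6 -19.2 202.5] [[317.9 206.1]
 [315.1 285.9]]
```

View pics/w4.png

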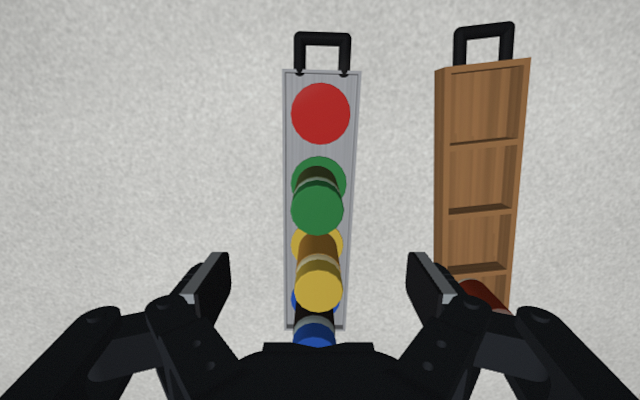

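View pics/s4.png

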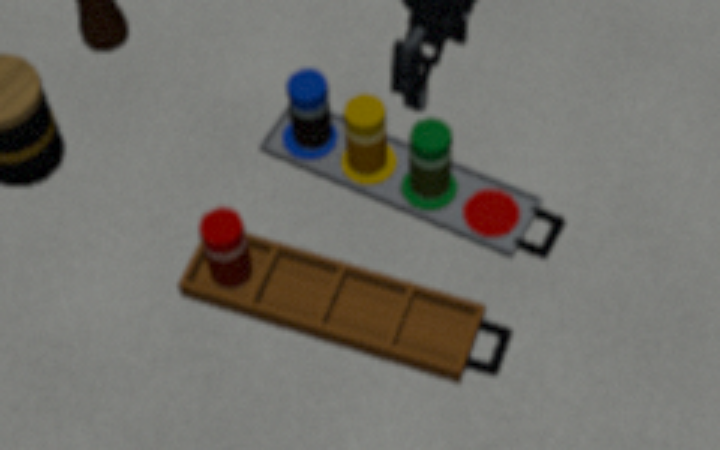

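Red stands upright in the far-end compartment, about (225,250) in the scene crop. The green lid at (317,208) agrees with the prediction to within 2 px. I'll grasp green.

Request:
drive_tool:
  rows:
    - [[1, 0, 0, 4, 0.6, 0, 0], [1, 0, 0, 8, 0.6, 0, 0], [1, 0, 0, 11, 0.6, 0, 0], [1, 0, 0, 12.7, 0.6, 0, 0], [1, 0, 0, 12.7, 0.6, 0, 0], [1, 0, 0, 12.7, 0.6, 0, 0], [0, 0, 0, 12.7, 0.6, 0, 0], [0, 0, 0, 12.7, 0.6, 0, 0], [0, 0, 0, 12.7, 0.6, 0, 0], [0, 0, 0, 12.7, 0.6, 0, 0], [0, 0, 0, 12.7, 0.6, 0, 0], [0, 0, 0, 12.7, 0.6, 0, 0], [0, 0, 0, 12.7, 0.6, 0, 0], [0, 0, 0, 12.7, 0.6, 0, 0]]

```text
t: 10.55
tcp_pos: [471.9, -20.0, 76.7]
tool_rot: [3.14, 0.004, 1.603]
contact_force: [-1.5, -0.3, 6.2]
finger_gap: 0.502
```

Request:
drive_tool:
  rows:
    - [[0, 0, 0, -2, 0, 0, 0], [0, 0, 0, -5, 0, 0, 0], [0, 0, 0, -9, 0, 0, 0], [0, 0, 0, -13, 0, 0, 0], [0, 0, 0, -13, 0, 0, 0], [0, -1, 3, -13, 0, 0, 0], [0, -2.6, 7, -13, 0, 0, 0], [0, -4.2, 11, -13, 0, 0, 0], [0, -5.6, 15, -13, 0, 0, 0], [0, -6.8, 17.9, -13, 0, 0, 0], [0, -6.8, 17.9, -13, 0, 0, 0], [0, -6.8, 17.9, -13, 0, 0, 0], [0, -6.8, 17.9, -10, 0, 0, 0], [0, -6.8, 17.9, -7, 0, 0, 0], [0, -6.8, 17.9, -4, 0, 0, 0], [0, -6.8, 17.9, -2, 0, 0, 0], [0, -6.8, 17.9, -1, 0, 0, 0], [0, -6.8, 17.9, -0.5, 0, 0, 0], [0, -6.8, 17.9, -0.3, 0, 0, 0], [0, -6.8, 17.9, -0.3, 0, 0, 0]]

```text
t: 12.55
tcp_pos: [653.5, -82.1, 81.6]
tool_rot: [3.138, 0.004, 1.603]
contact_force: [0.1, -0.1, -1.8]
finger_gap: 0.501
```

Request:
drive_tool:
  rows:
    - [[0, 0, 0, 0.2, 0, 0, 0], [0, 0, 0, 0.4, 0, 0, 0], [0, 0, 0, 0.5, 0, 0, 0], [0, 0, 0, 0.5, 0, 0, 0]]

```text
t: 12.95
tcp_pos: [653.4, -82.2, 76.5]
tool_rot: [3.138, 0.004, 1.603]
contact_force: [-0.1, 0.4, -2.1]
finger_gap: 0.504
```

Request:
drive_tool:
  rows:
    - [[0, 0, 0, 0.1, 0, 0, 0], [0, 0, 0, 0.15, 0, 0, 0], [0, 0, 0, 0.2, 0, 0, 0], [0, 0, 0, 0.2, 0, 0, 0]]

```text
t: 13.35
tcp_pos: [653.6, -82.3, 75.7]
tool_rot: [3.137, 0.005, 1.603]
contact_force: [-1.8, -0.7, 5.2]
finger_gap: 0.504
```

Request:
drive_tool:
  rows:
    - [[1, 0, 0, 0, 0, 0, 0], [1, 0, 0, 0, 0, 0, 0], [1, 0, 0, 0, 0, 0, 0], [1, 0, 0, 0, 0, 0, 0], [1, 0, 0, 0, 0, 0, 0], [1, 0, 0, -3, 0, 0, 0], [1, 0, 0, -8, 0, 0, 0], [1, 0, 0, -13, 0, 0, 0], [1, -0.2, -4.5, -13, 0, 0, 0], [1, -0.4, -9, -13, 0, 0, 0], [1, -0.6, -13, -13, 0, 0, 0], [1, -0.7, -18.2, -13, 0, 0, 0], [1, -0.7, -18.2, -13, 0, 0, 0], [1, -0.7, -18.2, -13, 0, 0, 0], [1, -0.7, -18.2, -13, 0, 0, 0]]

```text
t: 14.85
tcp_pos: [472.4, -94.8, 205.7]
tool_rot: [3.135, 0.005, 1.603]
contact_force: [-0.5, -0.6, -0.4]
finger_gap: 0.996
```

Run:
```python
from h import *
f=frame("wrist");print(pose()[:3,3],proj(f,[[471,-95,99]]))
I=f["img"]
for n,r in dict(yellow=(20,34)).items():
    m=mask(I,*r,s=110,v=60)*255;m[:,:240]=0;m[:,400:]=0
    C=cv2.HoughCircles(m,cv2.HOUGH_GRADIENT_ALT,1,5,param1=100,param2=0.3,minRadius=18,maxRadius=36);print(C, [cast(f,c[:2],99)[0] for c in C[0]])
cv2.imwrite("pics/w5.png",I)
```

```text
[472.7 -94.8 205.6] [[315.5 204.5]]
[[[314.  201.   28.2]
  [319.  183.   26.2]]] [array([469.7, -92. ,  99. ]), array([473.3, -76.8,  99. ])]
```

View pics/w5.png

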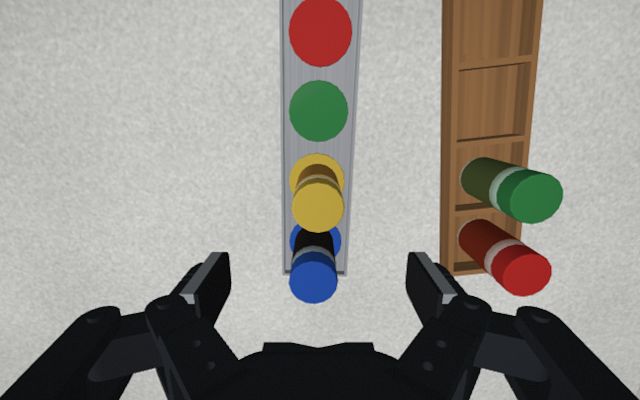

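Yellow's lid is at (318,206), on target. Green and red stand upright in neighbouring compartments at (525,195) and (525,270). I'll grasp yellow.

Request:
drive_tool:
  rows:
    - [[1, 0, 0, 4, 0.3, 0, 0], [1, 0, 0, 8, 0.3, 0, 0], [1, 0, 0, 11, 0.3, 0, 0], [1, 0, 0, 12.9, 0.3, 0, 0], [1, 0, 0, 12.9, 0.3, 0, 0], [1, 0, 0, 12.9, 0.3, 0, 0], [0, 0, 0, 12.9, 0.3, 0, 0], [0, 0, 0, 12.9, 0.3, 0, 0], [0, 0, 0, 12.9, 0.3, 0, 0], [0, 0, 0, 12.9, 0.3, 0, 0], [0, 0, 0, 12.9, 0.3, 0, 0], [0, 0, 0, 12.9, 0.3, 0, 0], [0, 0, 0, 12.9, 0.3, 0, 0], [0, 0, 0, 12.9, 0.3, 0, 0]]

```text
t: 16.3
tcp_pos: [474.3, -95.7, 78.1]
tool_rot: [3.138, 0.006, 1.604]
contact_force: [-1.6, -0.4, 6.2]
finger_gap: 0.502
```

Request:
drive_tool:
  rows:
    - [[0, 0, 0, -2, 0, 0, 0], [0, 0, 0, -5, 0, 0, 0], [0, 0, 0, -9, 0, 0, 0], [0, 0, 0, -13, 0, 0, 0], [0, 0, 0, -13, 0, 0, 0], [0, 1.5, 3, -13, 0, 0, 0], [0, 3.4, 7, -13, 0, 0, 0], [0, 5.3, 11, -13, 0, 0, 0], [0, 7.2, 15, -13, 0, 0, 0], [0, 8.1, 17, -13, 0, 0, 0], [0, 8.1, 17, -13, 0, 0, 0], [0, 8.1, 17, -13, 0, 0, 0], [0, 8.1, 17, -10, 0, 0, 0], [0, 8.1, 17, -7, 0, 0, 0], [0, 8.1, 17, -4, 0, 0, 0], [0, 8.1, 17, -2, 0, 0, 0], [0, 8.1, 17, -1, 0, 0, 0], [0, 8.1, 17, -0.5, 0, 0, 0], [0, 8.1, 17, -0.3, 0, 0, 0], [0, 8.1, 17, -0.3, 0, 0, 0]]

```text
t: 18.3
tcp_pos: [642.1, -9.4, 82.5]
tool_rot: [3.136, 0.006, 1.603]
contact_force: [-0.5, -0.1, -1.7]
finger_gap: 0.503
```

Request:
drive_tool:
  rows:
    - [[0, 0, 0, 0.2, 0, 0, 0], [0, 0, 0, 0.4, 0, 0, 0], [0, 0, 0, 0.5, 0, 0, 0], [0, 0, 0, 0.5, 0, 0, 0]]

```text
t: 18.7
tcp_pos: [642.0, -9.4, 77.4]
tool_rot: [3.136, 0.006, 1.603]
contact_force: [-0.3, 0.7, -1.5]
finger_gap: 0.5
```

Request:
drive_tool:
  rows:
    - [[0, 0, 0, 0.1, 0, 0, 0], [0, 0, 0, 0.15, 0, 0, 0], [0, 0, 0, 0.2, 0, 0, 0], [0, 0, 0, 0.2, 0, 0, 0]]

```text
t: 19.1
tcp_pos: [642.2, -9.4, 77.1]
tool_rot: [3.136, 0.007, 1.603]
contact_force: [-3.6, 0.2, 6.0]
finger_gap: 0.502
```

Request:
drive_tool:
  rows:
    - [[1, 0, 0, 0, 0, 0, 0], [1, 0, 0, 0, 0, 0, 0], [1, 0, 0, 0, 0, 0, 0], [1, 0, 0, 0, 0, 0, 0], [1, 0, 0, 0, 0, 0, 0], [1, 0, 0, -3, 0, 0, 0], [1, 0, 0, -8, 0, 0, 0], [1, 0, 0, -13, 0, 0, 0], [1, -3, -3.5, -13, 0, 0, 0], [1, -6, -7, -13, 0, 0, 0], [1, -9, -10.5, -13, 0, 0, 0], [1, -12, -14, -13, 0, 0, 0], [1, -15.3, -17.5, -13, 0, 0, 0], [1, -15.3, -17.5, -13, 0, 0, 0], [1, -15.3, -17.5, -13, 0, 0, 0], [1, -15.3, -17.5, -13, 0, 0, 0]]

```text
t: 20.7
tcp_pos: [472.1, -166.7, 207.2]
tool_rot: [3.135, 0.006, 1.604]
contact_force: [0.8, 0.4, 0.9]
finger_gap: 1.003
```

Run:
```python
from h import *
f=frame("wrist");print(pose()[:3,3],proj(f,[[472,-168,99]]))
cv2.imwrite("pics/w6.png",f["img"])
```

```text
[ 472.2 -166.5  207. ] [[317.1 205.1]]
```

View pics/w6.png

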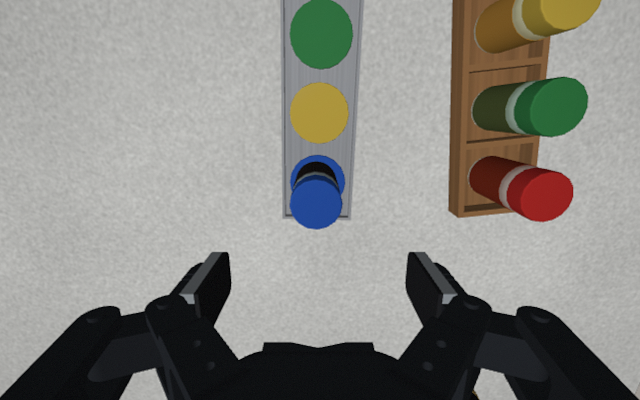

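Blue's lid is at (316,202), directly on the jaw line. Red, green and yellow stand upright in the rack. I'll grasp blue.

Request:
drive_tool:
  rows:
    - [[1, 0, 0, 4, 0.3, -0.3, 0], [1, 0, 0, 8, 0.3, -0.3, 0], [1, 0, 0, 11, 0.3, -0.3, 0], [1, 0, 0, 13, 0.3, -0.3, 0], [1, 0, 0, 13, 0.3, -0.3, 0], [1, 0, 0, 13, 0.3, -0.3, 0], [0, 0, 0, 13, 0.3, -0.3, 0], [0, 0, 0, 13, 0.3, -0.3, 0], [0, 0, 0, 13, 0.3, -0.3, 0], [0, 0, 0, 13, 0.3, -0.3, 0], [0, 0, 0, 13, 0.3, -0.3, 0], [0, 0, 0, 13, 0.3, -0.3, 0], [0, 0, 0, 13, 0.3, -0.3, 0], [0, 0, 0, 13, 0.3, -0.3, 0]]

```text
t: 22.15
tcp_pos: [473.6, -167.7, 78.6]
tool_rot: [3.139, 0.013, 1.605]
contact_force: [-1.6, 0.3, 5.6]
finger_gap: 0.5
```

Request:
drive_tool:
  rows:
    - [[0, 0, 0, -2, 0, 0, 0], [0, 0, 0, -5, 0, 0.7, 0], [0, 0, 0, -9, 0, 0.7, 0], [0, 0, 0, -13, 0, 0.7, 0], [0, 3, 2, -13, 0, 0.7, 0], [0, 6.5, 4.5, -13, 0, 0.7, 0], [0, 10, 7, -13, 0, 0.7, 0], [0, 13.5, 9.5, -13, 0, 0.7, 0], [0, 17, 12, -13, 0, 0.7, 0], [0, 20, 14.5, -13, 0, 0.7, 0], [0, 22.7, 16.5, -13, 0, 0.7, 0], [0, 22.7, 16.5, -13, 0, 0.7, 0], [0, 22.7, 16.5, -13, 0, 0.7, 0], [0, 22.7, 16.5, -10, 0, 0.7, 0], [0, 22.7, 16.5, -7, 0, 0.7, 0], [0, 22.7, 16.5, -4, 0, 0.7, 0], [0, 22.7, 16.5, -3, 0, 0.7, 0], [0, 22.7, 16.5, -3, 0, 0.7, 0]]

```text
t: 23.95
tcp_pos: [628.9, 64.0, 104.0]
tool_rot: [-3.139, 0.001, 1.603]
contact_force: [0.6, -0.2, -2.2]
finger_gap: 0.501
```

Request:
drive_tool:
  rows:
    - [[0, 0, 0.1, 1, 0, 0, 0], [0, 0, 0.1, 1.8, 0, 0, 0], [0, 0, 0.1, 2.2, 0, 0, 0], [0, 0, 0.1, 2.4, 0, 0, 0], [0, 0, 0.1, 2.4, 0, 0, 0]]

```text
t: 24.45
tcp_pos: [629.9, 64.1, 79.9]
tool_rot: [-3.139, 0.001, 1.603]
contact_force: [-1.0, 0.6, -1.3]
finger_gap: 0.504
```

Request:
drive_tool:
  rows:
    - [[0, 0, 0, 0.1, 0, 0, 0], [0, 0, 0, 0.15, 0, 0, 0], [0, 0, 0, 0.2, 0, 0, 0], [0, 0, 0, 0.2, 0, 0, 0]]

```text
t: 24.85
tcp_pos: [629.9, 64.1, 78.0]
tool_rot: [-3.14, 0.001, 1.603]
contact_force: [-0.9, -0.1, -2.0]
finger_gap: 0.499
```

Request:
drive_tool:
  rows:
    - [[0, 0, 0, 0.1, 0, 0, 0], [0, 0, 0, 0.15, 0, 0, 0], [0, 0, 0, 0.2, 0, 0, 0], [0, 0, 0, 0.2, 0, 0, 0]]

```text
t: 25.25
tcp_pos: [630.0, 64.2, 77.8]
tool_rot: [-3.14, 0.001, 1.603]
contact_force: [-3.7, 1.5, 5.7]
finger_gap: 0.502
```

Contact. I'll release, lift and back away.

Request:
drive_tool:
  rows:
    - [[1, 0, 0, 0, 0, 0, 0], [1, 0, 0, 0, 0, 0, 0], [1, 0, 0, 0, 0, 0, 0], [1, 0, 0, 0, 0, 0, 0], [1, 0, 0, 0, 0, 0, 0], [1, 0, 0, -3, 0, 0, 0], [1, 0, 0, -8, 0, 0, 0], [1, 0, 0, -13, 0, 0, 0], [1, 0, -3, -16, 0, 0, 0], [1, 0, -7, -18, 0, 0, 0], [1, 0, -12, -20, 0, 0, 0], [1, 0, -12, -20, 0, 0, 0], [1, 0, -12, -20, 0, 0, 0], [1, 0, -12, -20, 0, 0, 0]]

```text
t: 26.65
tcp_pos: [510.8, 60.4, 277.0]
tool_rot: [-3.14, 0.001, 1.603]
contact_force: [0.6, -0.4, -0.7]
finger_gap: 1.001
```

Run:
```python
from h import *
a=frame("scene")["img"][80:280,150:510];b=frame("side")["img"][70:270,220:440]
cv2.imwrite("pics/end.png",np.hstack([cv2.resize(a,(468,260)),cv2.resize(b,(286,260))]))
```

```text
(no output)
```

View pics/end.png

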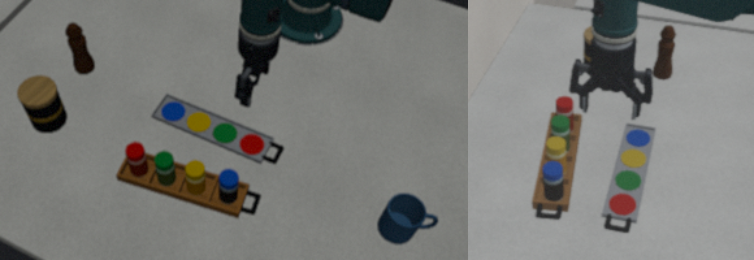

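Both views show all four jars upright, one per compartment, with blue next to the rack handle, then yellow, green and red. The mug, canister and mill are where they were.

```bash
python3 -c "
from rig import *
print(hand_in())"
```

```text
the job is handed in; nothing more can be done
None
```

All four jars are now in the rack with their order reversed: red in the compartment farthest from the rack's handle, then green, yellow, and blue next to the handle. I lowered each jar until the wrist force showed it touching the rack floor (about 5–6 N), and only then opened the gripper.

In the final scene and side pictures, the jars stand upright, one per compartment. The mug, canister and mill look unmoved by eye; I did not measure them. The gripper was open and clear of everything at hand-in, at about 27 s of the 93 s allowed. The highest force reading I saw was about 7 N.

Two small disagreements came up along the way, neither of which affected the result:
- **Jar positions:** my first estimate was about 4 mm off in x, and I corrected it from a closer view before the first grasp.
- **Height readings:** these varied by a few millimetres, so I set each jar down by contact force rather than by height.

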